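Click the wide torch on against the plaster block

ROBOT

A 6-joint arm with a two-finger parallel gripper is mounted at the origin on a cart in front of the work surface, level with it; the furniture and walls round the work are solid. World frame = base frame: x ahead of the robot, y to its left, z up, the work surface at z = 0. Lengths are in m, angles in rad, forces in N, time in s.
With the tool pointing down it reaches from about 0.375 to 0.9 m from the base axis. Payload 3.1 kg.
Tool frame: the origin (TCP) lies between the finger pads; the fingertips stand 19 mm ahead of it and the grasp point (between the pads) is the TCP; z points along the fingers, y is the direction in which the jaws open and shut (so a half turn about z gives the same grasp; the last joint's range is limited). The gripper opens to 85 mm and grips with 20 to 120 N. Pads are 22 mm wide; open, the fingers measure 114 mm over their backs; the gripper's body (76 mm by 85 mm) begins 54 mm behind the grasp point. The pads swing forward as they close: fully open they stand 13 mm farther back than shut.
Start: joints at [0.981, 0.527, 1.433, -0, 1.181, -0.178], TCP at [0.25, 0.573, 0.25] pointing down, gripper open.
Joint ranges: [-3.08, 3.08], [-0.75, 2.2], [0.22, 2.44], [-1.43, 4.57], [0, 2.65], [-2.85, 2.85]. Speed limits (rad/s): [2.79, 2.79, 3.14, 3.14, 3.14, 3.14].

INTERFACE

Orientations are given as a unit quaternion [x, y, z, w].
In Python, from station import manip, optics, job gives the robot as it stands.
- The arm moves only by the shell command python3 -m inch 'ROWS' [OPENING] [FORCE]. ROWS is JSON, one flat list of numbers, 4 for each row, row after row: the shift along the world's x, y, z in cm, then the turn about the world's z in rad. A call has 1 to 20 rows; each row shifts and turns the commanded pose from where the row before left it; what a row does not reach is not made up. A row lasts 1/8 s, in which the tool goes at most 62.5 mm and 10.7 degrees, less where a joint would pass 70% of its speed; a pose out of reach is approached as far as the arm can. A call with a gripper value outside its range is refused whole. OPENING is the opening in per cent of the stroke, from 0 (shut) to 100 (fully open), set as the call begins (- or left out, the last holds). The fingers move at their own pace and stop on an object; FORCE is the grip in N (left out, the last holds). Time passes only in rows, so rows that do not move let the fingers close. It gives the time, the measured TCP pose, the force and the opening at its end, in the units of the state.
- manip.sense(): the state, without advancing time (a new reading comes with each control period).
- optics.snapshot(name): name is "scene" or "top" or "wrist"; returns (picture, depth): 480x640x3 uint8, red, green, blue; 480x640 float32, m along the optical axis (not along the pixel's ray), 0 where there is no reading.
- optics.camera_model(name): a dict with "mtx" (3x3 intrinsics, pixels), "camera_from_world" (4x4, takes a point from world to camera coordinates); the wrist camera has in their place "tool_from_camera" (4x4, takes a point from camera to tool coordinates, whose origin is the TCP and whose axes are the flange's). Camera axes: x right, y up, looking along -z (the intrinsics and any distortion apply to the point x, -y, -z); pixel columns grow to the right and rows downward; lengths in m; the calibration is good to about 2 mm. A picture is of the moment at which its call begins: read the wrist's pose just before it. camera_model takes no time and is no camera call.
- job.sign_off(): hands the job in, once; it reports no verdict.
The state is a dict: "t": time; "q": joint angles; "qd": joint speeds; "tau": joint torques, N m; "tcp_pos": TCP position; "tool_rot": TCP orientation; "force": force on the tool from outside, world axes, zero at the start; "ft_torque": the same for the moment, N m; "finger_gap": opening from 0.0 (shut) to 1.0 (fully open).
Only numpy, scipy, OpenCV 4.12 (cv2) and the standard library are available. Lean on these libraries where they do the work, as an engineer would, in place of code of your own. Each camera call takes 0.05 s, during which the arm holds its last target.

TASK

Two torches hang lens-up in bench stands. Take the one with the wide head straight up out of its stand and, keeping hold of it, push its tail button down on top of the plaster block until the button is fully in; then let go and leave the torch standing upright on the block. Leave the slim torch hanging in its stand.

Things in the scene. Friction and masses are not known exactly. Their poses are not given: they have to be found in the camera images.
- wide_torch: Grey metal torch with the wide head, 0.11 kg, hung lens up in a four-post stand. Origin: centre of the tail rim; z up to the lens. Barrel 29 mm thick, z 0 to 60 mm; head 52 mm, z 60 to 106: hold it at z 85 to 92. Tail button 18 mm across, out to z = -7. The head's shoulder rests on the stand's top plate (76 x 76 mm, 85 mm above the bench, hole 36 mm): lift 75 mm before going sideways.
- wide_torch_button (a joint): Tail button of the wide torch, m: 0 = out (off), 0.007 = level with the tail rim (on, fully in). A push of about 8 N moves it into the barrel; it stays where it is pushed, with no spring back, and the torch's own weight does not push it in. With it in, the torch stands by itself on its tail rim.
- slim_torch: The other torch, same metal and same heights but slim: head 28 mm in diameter, barrel 19 mm. It hangs in a like stand and must stay there. Origin: centre of its tail rim, z up to the lens.
- rest_block: Off-white plaster block lying flat on the bench and fixed to it, 78 mm (its x) x 126 mm (its y), 31 mm high. Origin: centre of its underside.
There are look-alikes about, which are no part of the job. Of the things shaped like the rest_block, the white one is meant. What is shaped like the wide_torch but yellow is not meant.

How it is judged:
By the outcome, as a careful person would: the job done as asked, in the order asked, and still so for the second after the job is handed in, with the robot touching nothing.
It also fails if it takes over 40 s, if anything falls off the work surface, if the arm or the gripper's body presses on something with over 40 N, if the wrist force passes 120 N, or if a joint passes its speed limit or range.

## Working session

There is one attempt and no reset: what is moved stays moved. The work goes in short steps, Python scripts to look and compute and a shell command to move; the robot and the scene stay as the last step left them, time stands still between calls to the robot, and variables do not carry over. Pictures are saved under pics/ and viewed, and the job is handed in when it is done.

```bash
mkdir -p pics; ls; python3 - <<'E'
from station import manip, optics, job
import cv2,numpy as np
print(manip.sense())
for n in ["scene","top"]:
    p,d=optics.snapshot(n); cv2.imwrite(f"pics/{n}0.png",p[:,:,::-1]); np.save(f"pics/{n}0.npy",d); np.save(f"pics/{n}0rgb.npy",p)
    print(n,optics.camera_model(n))
E
```

```text
pics
{'t': 0.0, 'q': array([ 9.80511796e-01,  5.28492702e-01,  1.43390586e+00, -1.51821712e-05,
        1.18138995e+00, -1.78484222e-01]), 'qd': array([ 2.53764795e-04, -6.44200952e-04,  1.22285014e-03, -1.61606461e-03,
       -1.50404869e-03, -7.78593877e-05]), 'tau': array([-7.84005897e-04, -4.42345476e+01, -1.78028405e+01, -7.64185984e-05,
        8.45623319e-03,  1.84853997e-05]), 'tcp_pos': array([0.24974765, 0.57219459, 0.24931614]), 'tool_rot': array([ 2.04445432e-01,  9.78877347e-01, -1.02044752e-03, -4.05204474e-04]), 'force': array([-0.04249116,  0.64192859, -0.02454265]), 'ft_torque': array([ 0.01759852,  0.05146272, -0.01538569]), 'finger_gap': 0.9979599883204293}
scene {'mtx': array([[464.23090815,   0.        , 315.94643637],
       [  0.        , 464.23090815, 232.38769796],
       [  0.        ,   0.        ,   1.        ]]), 'camera_from_world': array([[ 0.91777228, -0.39658482, -0.02036002, -0.40449645],
       [ 0.21670729,  0.45721987,  0.86254736, -0.16578295],
       [-0.33276418, -0.79603422,  0.50556654, -0.89286279],
       [ 0.        ,  0.        ,  0.        ,  1.        ]])}
top {'mtx': array([[595.23396052,   0.        , 327.03719477],
       [  0.        , 595.23396052, 242.1383979 ],
       [  0.        ,   0.        ,   1.        ]]), 'camera_from_world': array([[ 3.07726850e-02, -9.99522226e-01,  2.89157650e-03,
         1.07115710e-02],
       [ 9.96611909e-01,  3.09035887e-02,  7.62212018e-02,
        -4.78758364e-01],
       [-7.62741454e-02,  5.36248535e-04,  9.97086740e-01,
        -1.43369201e+00],
       [ 0.00000000e+00,  0.00000000e+00,  0.00000000e+00,
         1.00000000e+00]])}
```

View pics/scene0.png

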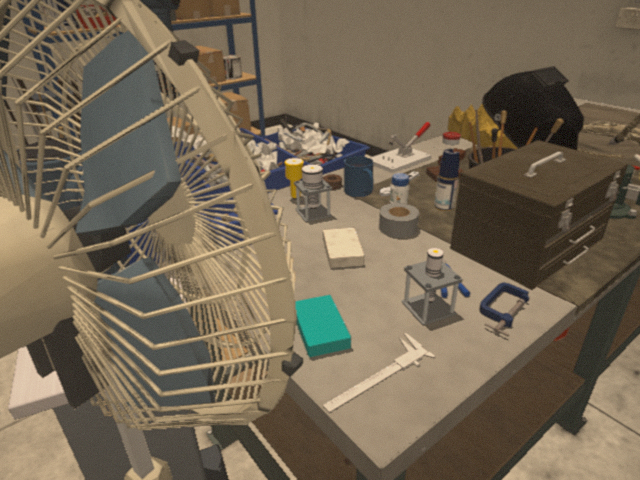

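View pics/top0.png

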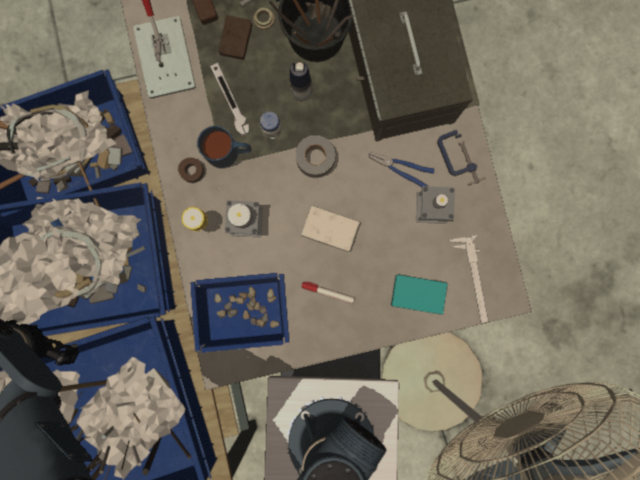

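Top view: the grey wide-head torch in its stand is at (239,215). A yellow look-alike is at (193,218), outside the stand. The slim torch is at (441,202). The white block is at (331,228), and the teal one at (419,294) isn't meant. Next I'll take enlarged crops and measure.

```bash
cat > h.py <<'E'
import numpy as np,cv2
from station import optics
def world(n,d,rgb=None):
    m=optics.camera_model(n);K=m["mtx"];T=np.linalg.inv(m["camera_from_world"])
    v,u=np.mgrid[:480,:640]
    P=np.stack([(u-K[0,2])/K[0,0]*d,-(v-K[1,2])/K[1,1]*d,-d,np.ones_like(d)],-1)
    W=(P@T.T)[...,:3]; W[d==0]=np.nan
    return W
E
python3 - <<'E'
from h import *
d=np.load("pics/top0.npy");p=np.load("pics/top0rgb.npy");W=world("top",d)
a=cv2.resize(p[180:260,160:270],None,fx=5,fy=5,interpolation=cv2.INTER_CUBIC)
s=np.load("pics/scene0rgb.npy");b=cv2.resize(s[150:270,270:380],None,fx=3.33,fy=3.333,interpolation=cv2.INTER_CUBIC)[:400]
cv2.imwrite("pics/crop0.png",cv2.resize(np.hstack([a,b]),None,fx=.85,fy=.85)[:,:,::-1])
def rep(name,box,zlo,zhi):
    u0,v0,u1,v1=box;w=W[v0:v1,u0:u1].reshape(-1,3);w=w[(w[:,2]>zlo)&(w[:,2]<zhi)]
    xy=w[:,:2].astype(np.float32);print(name,len(w),"mean",w.mean(0).round(4),"min",w.min(0).round(4),"max",w.max(0).round(4))
    print("  rect",cv2.minAreaRect(xy),"circ",cv2.minEnclosingCircle(xy))
rep("wide head",(210,190,275,245),.118,.2)
rep("wide plate",(210,190,275,245),.075,.1)
rep("yellow",(175,200,212,235),.07,.2)
rep("slim head",(410,180,465,228),.11,.2)
rep("block",(290,195,370,260),.02,.05)
rep("bin",(185,265,295,355),.01,.3)
for n in [(239,215),(193,218),(441,202),(331,228),(240,300),(331,270),(215,150),(270,120),(317,155),(250,245)]: print(n,W[n[1],n[0]].round(4))
E
```

```text
wide head 426 mean [0.525  0.2253 0.1314] min [0.4996 0.1997 0.1185] max [0.5508 0.2516 0.14  ]
  rect ((0.5247403383255005, 0.2259920835494995), (0.05136977881193161, 0.05108215659856796), 46.744266510009766) circ ((0.5254610180854797, 0.22577975690364838), 0.02640591748058796)
wide plate 613 mean [0.5221 0.2217 0.0856] min [0.4867 0.1871 0.0752] max [0.5636 0.265  0.0997]
  rect ((0.5255340337753296, 0.22608080506324768), (0.07684732973575592, 0.07622531801462173), 88.85448455810547) circ ((0.5251016020774841, 0.22508589923381805), 0.05307156965136528)
yellow 488 mean [0.5146 0.3303 0.1098] min [0.4899 0.3071 0.0709] max [0.5424 0.3596 0.1221]
  rect ((0.5162622928619385, 0.3327438533306122), (0.05156003683805466, 0.051666900515556335), 57.24565505981445) circ ((0.516202449798584, 0.333503782749176), 0.02668469026684761)
slim head 140 mean [ 0.5723 -0.2303  0.129 ] min [ 0.5592 -0.2456  0.1105] max [ 0.5872 -0.217   0.1374]
  rect ((0.5727260708808899, -0.23152406513690948), (0.02624834142625332, 0.02850617654621601), 45.08614730834961) circ ((0.5731555819511414, -0.231450572609901
[... 228 characters left out ...]
4277344) circ ((0.511258065700531, 0.018976988270878792), 0.07152039557695389)
bin 4644 mean [0.3033 0.2295 0.052 ] min [0.2111 0.1008 0.01  ] max [0.404  0.3427 0.0953]
  rect ((0.3101370334625244, 0.22049358487129211), (0.19311954081058502, 0.23965157568454742), 1.6748237609863281) circ ((0.3052358031272888, 0.23092448711395264), 0.14096353948116302)
(239, 215) [0.5251 0.2264 0.1284]
(193, 218) [0.5169 0.3337 0.1119]
(441, 202) [ 0.5689 -0.2297  0.129 ]
(331, 228) [0.5116 0.017  0.034 ]
(240, 300) [0.3318 0.2291 0.0371]
(331, 270) [ 0.4113  0.0136 -0.0046]
(215, 150) [0.6881 0.3008 0.0594]
(270, 120) [0.7576 0.1689 0.0874]
(317, 155) [0.6964 0.0572 0.0027]
(250, 245) [0.4665 0.2152 0.0012]
```

View pics/crop0.png

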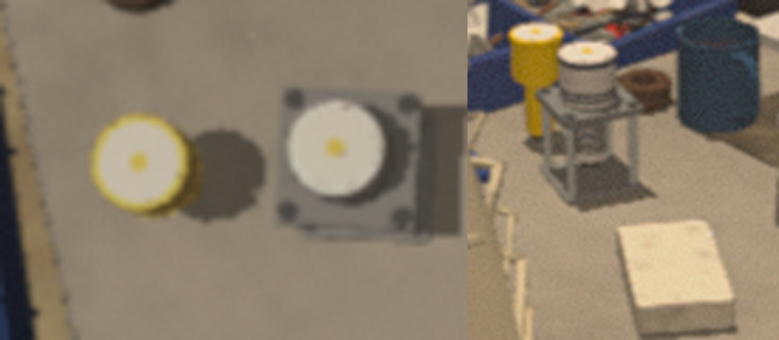

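The crop confirms it: the grey wide-head torch hangs in the stand at (0.525, 0.226). Its plate measures 76 mm square, its top is at about 0.131 and its diameter is 52 mm. The yellow one stands free, 107 mm away. Moving above the grey torch.

```bash
python3 -m inch '[2.5,-3.1,0,0, 2.5,-3.1,0,0, 2.5,-3.1,0,0, 2.5,-3.1,0,0, 2.5,-3.1,0,0, 2.5,-3.1,0,0, 2.5,-3.1,0,0, 2.5,-3.1,0,0, 2.5,-3.1,0,0, 2.5,-3.1,0,0, 2.5,-3.6,-2,0, 0,0,0,0, 0,0,0,0]' 100 60
python3 - <<'E'
from h import *
from station import manip
s=manip.sense();p,d=optics.snapshot("wrist");cv2.imwrite("pics/wrist1.png",p[:,:,::-1])
m=optics.camera_model("wrist");K=m["mtx"]
from scipy.spatial.transform import Rotation as R
v,u=np.mgrid[:480,:640]
P=np.stack([(u-K[0,2])/K[0,0]*d,-(v-K[1,2])/K[1,1]*d,-d,np.ones_like(d)],-1)@m["tool_from_camera"].T
W=P[...,:3]@R.from_quat(s["tool_rot"]).as_matrix().T+s["tcp_pos"]
g=(d>0)&(abs(W[...,2]-.131)<.006)&(np.hypot(W[...,0]-.525,W[...,1]-.226)<.04)
w=W[g].astype(np.float32);print(s["tcp_pos"],s["tool_rot"],{k:v for k,v in m.items() if k!='mtx'});print(len(w),w.mean(0),cv2.minEnclosingCircle(w[:,:2].copy()),np.median(w[:,2]))
E
```

```text
t: 1.72
tcp_pos: [0.5246, 0.2268, 0.2299]
tool_rot: [0.205, 0.979, -0.0, -0.001]
force: [0.1, 0.3, -0.6]
finger_gap: 1.0
[0.52459122 0.22681559 0.22993666] [ 2.04752589e-01  9.78813460e-01 -7.73936139e-05 -7.62737951e-04] {'tool_from_camera': array([[ 1.07129167e-05,  9.55271718e-01,  2.95729511e-01,
         7.61897717e-02],
       [ 9.99999863e-01, -1.65057735e-04,  4.96947600e-04,
         4.92021317e-06],
       [ 5.23532431e-04,  2.95729465e-01, -9.55271589e-01,
        -1.23746895e-01],
       [ 0.00000000e+00,  0.00000000e+00,  0.00000000e+00,
         1.00000000e+00]])}
5598 [0.52645266 0.22655877 0.13123323] ((0.5279524326324463, 0.22593329846858978), 0.02657531015574932) 0.13136077
```

View pics/wrist1.png

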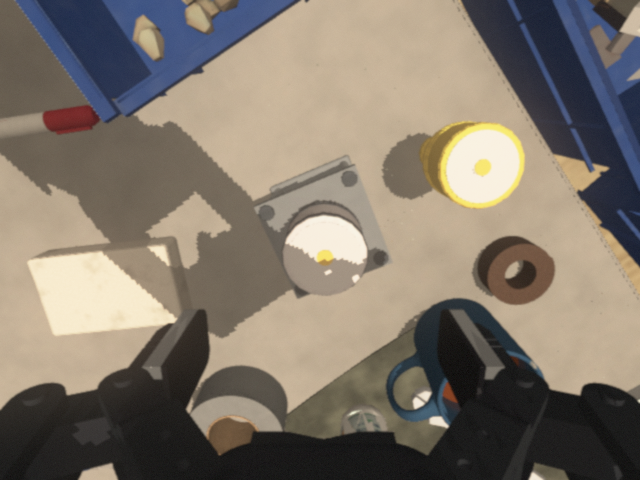

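The wrist view shows the lens at (325,253), midway between the fingers, with the yellow torch clear at (482,165). It measures about (0.527, 0.226) with the top at 0.131, which agrees with the top camera. Descending to z 0.112, then closing.

```bash
python3 -m inch '[0.15,-0.08,-2.5,0, 0,0,-2.5,0, 0,0,-2.5,0, 0,0,-2,0, 0,0,-1.3,0, 0,0,-1,0, 0,0,0,0, 0,0,0,0]' 100 60
python3 -m inch '[0,0,0,0,0,0,0,0,0,0,0,0,0,0,0,0,0,0,0,0,0,0,0,0]' 50 60
```

```text
t: 2.78
tcp_pos: [0.5271, 0.2262, 0.1129]
tool_rot: [0.204, 0.979, 0.0, 0.001]
force: [-0.9, -0.1, 0.0]
finger_gap: 0.999
t: 3.52
tcp_pos: [0.5271, 0.226, 0.1131]
tool_rot: [0.204, 0.979, 0.0, 0.001]
force: [-1.2, -0.6, 5.9]
finger_gap: 0.594
```

```bash
python3 -m inch '[0,0,0,0,0,0,0,0]' 40 70
python3 -m inch '[0,0,0.5,0, 0,0,1,0, 0,0,1.5,0, 0,0,2,0, 0,0,2,0, 0,0,2,0, 0,0,1,0, 0,0,0,0, 0,0,0,0]'
python3 - <<'E'
from h import *
p,d=optics.snapshot("scene");cv2.imwrite("pics/scene2.png",cv2.resize(p[100:280,230:430],None,fx=3,fy=3)[:,:,::-1])
E
```

```text
t: 3.78
tcp_pos: [0.5272, 0.226, 0.1132]
tool_rot: [0.204, 0.979, 0.0, 0.001]
force: [-1.3, 0.0, 6.0]
finger_gap: 0.589
t: 4.9
tcp_pos: [0.5261, 0.2258, 0.2117]
tool_rot: [0.204, 0.979, -0.0, -0.001]
force: [0.0, 0.3, -0.8]
finger_gap: 0.596
```

View pics/scene2.png

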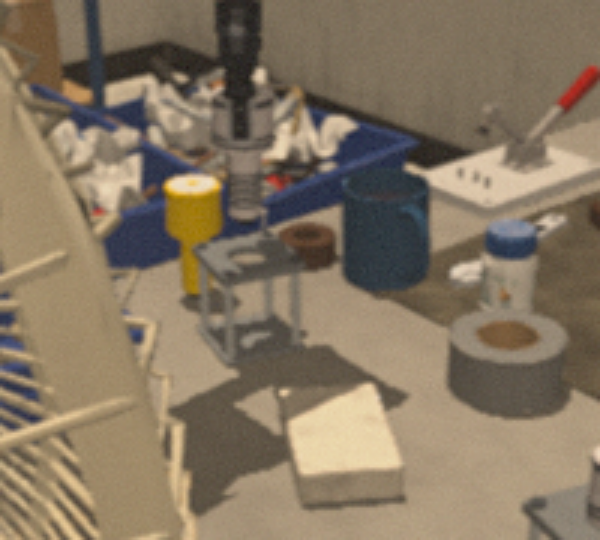

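The torch is out of the stand and upright, with its tail (crop 245,215) above the plate. Moving over the white block at (0.5115, 0.0185).

```bash
python3 -m inch '[0,-1.5,0,0, -0.2,-3,0,0, -0.2,-3.5,0,0, -0.3,-3.7,0,0, -0.3,-3.5,0,0, -0.2,-3,0,0, -0.2,-2,0,0, 0,-0.5,0,0, 0,0,0,0, 0,0,-1.5,0, 0,0,-2,0, 0,0,-2,0, 0,0,-1,0, 0,0,0,0, 0,0,0,0, 0,0,0,0]'
python3 - <<'E'
from h import *
p,d=optics.snapshot("scene");cv2.imwrite("pics/scene3.png",cv2.resize(p[130:290,250:430],None,fx=3.3,fy=3.3)[:,:,::-1])
E
```

```text
t: 6.95
tcp_pos: [0.5131, 0.0189, 0.148]
tool_rot: [0.204, 0.979, 0.0, 0.001]
force: [-0.9, 0.5, -1.4]
finger_gap: 0.594
```

View pics/scene3.png

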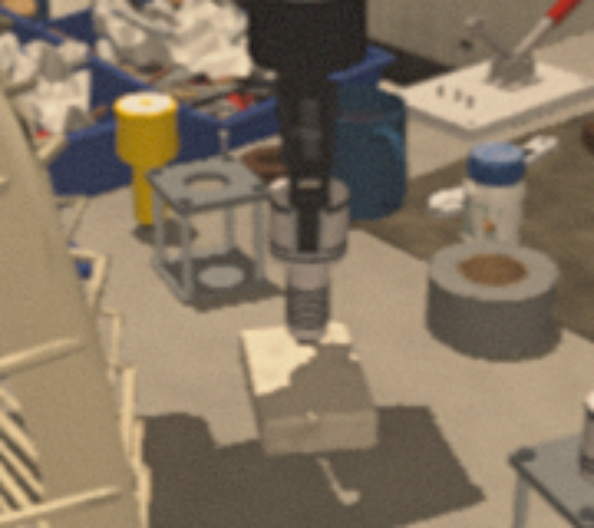

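The torch hangs upright over the block at (crop 308,335). I expect button contact at TCP z ≈ 0.126 and fully in at ≈ 0.119.

```bash
python3 -m inch '[-0.1,0,-1,0, 0,0,-0.8,0, 0,0,0,0, 0,0,0,0]'; python3 -m inch '[0,0,-0.2,0,0,0,-0.2,0,0,0,-0.2,0,0,0,0,0]';python3 -m inch '[0,0,-0.2,0,0,0,-0.2,0,0,0,0,0]'
```

```text
t: 7.5
tcp_pos: [0.5116, 0.0189, 0.1291]
tool_rot: [0.204, 0.979, -0.0, -0.0]
force: [-0.7, 0.6, -1.2]
finger_gap: 0.597
t: 8.0
tcp_pos: [0.5119, 0.0189, 0.1239]
tool_rot: [0.204, 0.979, -0.0, 0.0]
force: [-1.8, -0.2, 4.3]
finger_gap: 0.595
t: 8.38
tcp_pos: [0.5119, 0.0189, 0.1199]
tool_rot: [0.204, 0.979, -0.0, 0.0]
force: [0.4, 0.7, 5.1]
finger_gap: 0.596
```

```bash
for i in 1 2; do python3 -m inch '[0,0,-0.1,0,0,0,0,0]'; done
```

```text
t: 8.62
tcp_pos: [0.5119, 0.0189, 0.119]
tool_rot: [0.204, 0.979, -0.0, 0.0]
force: [-2.3, 0.2, 6.3]
finger_gap: 0.598
t: 8.88
tcp_pos: [0.512, 0.0189, 0.1187]
tool_rot: [0.204, 0.979, -0.0, 0.001]
force: [-1.8, 0.0, 9.9]
finger_gap: 0.591
```

```bash
for i in 1 2 3; do python3 -m inch '[0,0,-0.1,0,0,0,0,0]'; done
```

```text
t: 9.12
tcp_pos: [0.512, 0.0188, 0.1186]
tool_rot: [0.204, 0.979, -0.0, 0.001]
force: [-2.8, 0.0, 18.9]
finger_gap: 0.591
t: 9.38
tcp_pos: [0.5121, 0.0188, 0.1186]
tool_rot: [0.204, 0.979, -0.0, 0.001]
force: [-5.1, 0.4, 25.9]
finger_gap: 0.592
t: 9.62
tcp_pos: [0.5122, 0.0188, 0.1186]
tool_rot: [0.204, 0.979, -0.0, 0.002]
force: [-6.5, -0.7, 32.5]
finger_gap: 0.593
```

The TCP has stalled at 0.1186 with force rising to 32 N, so the rim is seated and the button is in. I'll ease the load, check, then release.

```bash
python3 -m inch '[0,0,0.2,0,0,0,0.2,0,0,0,0,0]'
python3 - <<'E'
from h import *
p,d=optics.snapshot("scene");cv2.imwrite("pics/scene4.png",cv2.resize(p[160:280,290:390],None,fx=5,fy=5,interpolation=cv2.INTER_CUBIC)[:,:,::-1])
E
```

```text
t: 10.0
tcp_pos: [0.512, 0.0189, 0.1187]
tool_rot: [0.204, 0.979, 0.0, 0.0]
force: [-1.4, 0.5, 7.1]
finger_gap: 0.59
```

View pics/scene4.png

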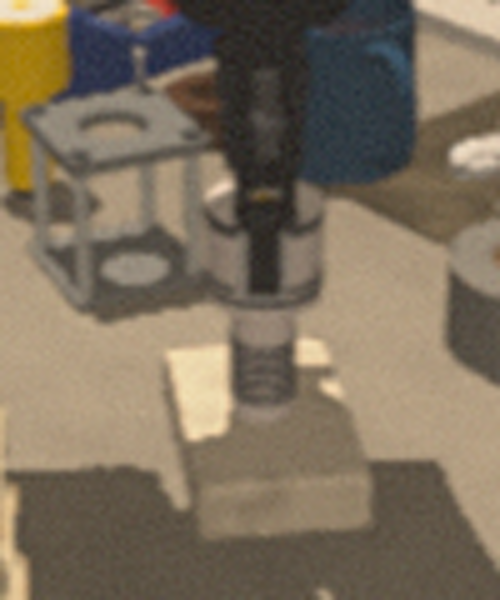

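The tail rim (crop 265,405) sits flush on the block with no gap and the torch is upright. Opening slowly, then backing straight up.

```bash
python3 -m inch '[0,0,0,0,0,0,0,0,0,0,0,0]' 66
python3 -m inch '[0,0,0,0,0,0,0,0,0,0,0,0,0,0,0,0,0,0,0,0]' 100
python3 -m inch '[0,0,0.5,0,0,0,1,0,0,0,1.5,0,0,0,2,0,0,0,2.5,0,0,0,2.5,0,0,0,2,0,0,0,0,0,0,0,0,0]'
python3 - <<'E'
from h import *
p,d=optics.snapshot("scene");cv2.imwrite("pics/scene5.png",cv2.resize(p[130:330,270:480],None,fx=2.9,fy=2.9,interpolation=cv2.INTER_CUBIC)[:,:,::-1])
W=world("scene",d);g=(W[...,2]>.125)&(W[...,2]<.15)&(np.hypot(W[...,0]-.512,W[...,1]-.019)<.04)
w=W[g];print("scene top",len(w),np.median(w[:,2]),w[:,2].max(),w.mean(0))
p,d=optics.snapshot("top");W=world("top",d);
for n,(x,y) in {"wide":(.512,.019),"slim":(.573,-.231)}.items():
    g=(W[...,2]>.118)&(W[...,2]<.15)&(np.hypot(W[...,0]-x,W[...,1]-y)<.04);w=W[g]
    if len(w): print(n,len(w),np.median(w,0),cv2.minEnclosingCircle(w[:,:2].astype(np.float32)))
from station import manip
from scipy.spatial.transform import Rotation as R
s=manip.sense();p,d=optics.snapshot("wrist");cv2.imwrite("pics/wrist5.png",p[:,:,::-1])
m=optics.camera_model("wrist");K=m["mtx"];v,u=np.mgrid[:480,:640]
P=np.stack([(u-K[0,2])/K[0,0]*d,-(v-K[1,2])/K[1,1]*d,-d,np.ones_like(d)],-1)@m["tool_from_camera"].T
W=P[...,:3]@R.from_quat(s["tool_rot"]).as_matrix().T+s["tcp_pos"]
g=(d>0)&(abs(W[...,2]-.138)<.009)&(np.hypot(W[...,0]-.512,W[...,1]-.019)<.035);w=W[g]
print("wrist lens",len(w),np.median(w,0)); A=np.c_[w[:,:2],np.ones(len(w))];print("tilt",np.linalg.lstsq(A,w[:,2],rcond=None)[0][:2])
E
```

```text
t: 10.42
tcp_pos: [0.5115, 0.019, 0.1179]
tool_rot: [0.204, 0.979, 0.0, -0.0]
force: [0.0, -0.4, -0.7]
finger_gap: 0.663
t: 11.05
tcp_pos: [0.5116, 0.019, 0.1183]
tool_rot: [0.204, 0.979, 0.0, 0.0]
force: [0.1, 0.4, -0.4]
finger_gap: 1.001
t: 12.18
tcp_pos: [0.5111, 0.0191, 0.2382]
tool_rot: [0.204, 0.979, -0.0, -0.0]
force: [0.3, -0.7, 0.2]
finger_gap: 1.004
scene top 295 0.13564774254501055 0.13818309433256876 [0.50962244 0.01080528 0.13413948]
wide 51 [0.48968443 0.01925059 0.1356467 ] ((0.49542057514190674, 0.018601069226861), 0.021418621763586998)
slim 132 [ 0.57262863 -0.23063276  0.13120492] ((0.5732685327529907, -0.23179136216640472), 0.01458276528865099)
wrist lens 5549 [0.51084512 0.01890348 0.13689375]
tilt [ 0.01532274 -0.00761836]
```

View pics/scene5.png

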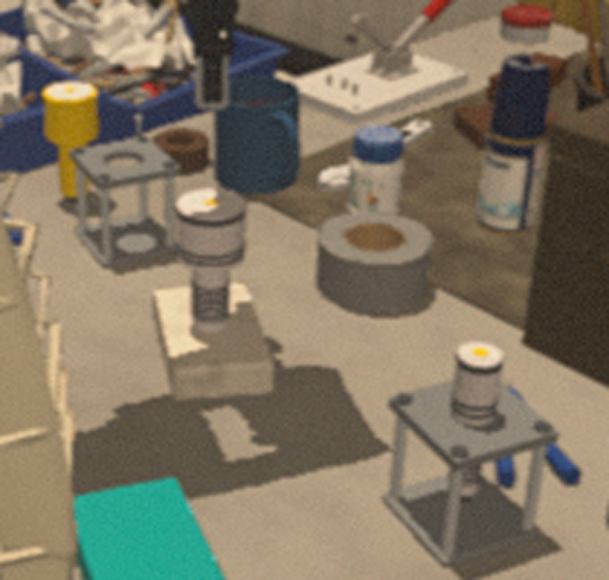

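View pics/wrist5.png

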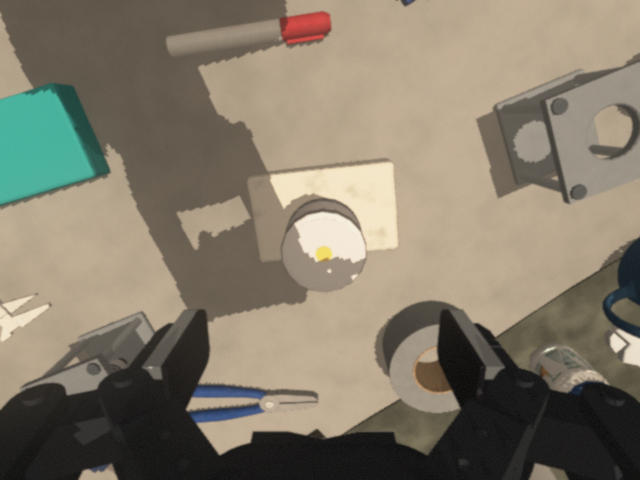

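The torch stands upright, centred on the white block. The lens top is at 0.1369, against 0.137 expected with the button in and 0.144 with it out. The slim torch is still in its stand and the gripper is clear.

```bash
python3 -c "
from station import job
print(job.sign_off())"
```

```text
the job is handed in; nothing more can be done
None
```

The job is done and handed in at about 12.4 s. I lifted the grey wide-head torch straight up out of its stand and pressed its tail button down on the white plaster block. I then let go and backed the gripper straight up.

- **Button:** it touched the block at a TCP height of about 0.126 m. The TCP then stalled at 0.1186 m while the force rose to about 32 N, so the rim was on the block. After release the lens top measured 0.1369 m, against 0.137 m expected with the button fully in.
- **Standing:** the wrist and scene pictures show the torch upright and near the middle of the block. The fitted tilt is under 1°, about the noise level. The top camera was mostly blocked by the arm, so it gave only a partial view of this torch.
- **Slim torch:** it is still hanging in its stand, unmoved to within about 1 mm.
- **Forces:** readings stayed well under the limits, and no check failed.

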